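# Load the source flask into the sprung cradle and hold it down

## Task

Take the white dust cover off the sprung ring cradle and put it flat in the grey tray, then take the amber flask from its cork ring and set it upright, bulb down, in the cradle's blue ring. Press it gently down until the top of the blue ring is level with the tops of the two yellow posts, and finish while still holding it pressed there. Drop nothing, do not ram the ring against its stop, and leave the clear flask and the other things alone.

Things in the scene. Friction and masses are not known exactly. Their poses are not given: they have to be found in the camera images.
- cradle: Fixed sprung ring cradle: round aluminium base, 136 mm across, 50 mm high, carrying a blue ring on three coil springs, and two fixed yellow index posts (12 mm thick, flat tops 79 mm above the bench) standing 56 mm either side of the centre along the cradle's y axis. Origin at the centre of its underside on the bench, z up; it only turns about z.
- ring (a joint): Travel in m of the cradle's blue ring: 0 at rest (ring top 95 mm above the bench), grows as the ring is pushed straight down; at 0.016 its top is level with the tops of the yellow posts; hard stop at 0.024. Spring: about 5 N starts it, about 12 N in all (flask's weight included) holds it level with the posts, about 15.5 N just reaches the stop.
- ring_seat (a point): Centre of the blue ring's opening, at the height of its top face; moves with the ring. The ring is 90 mm across outside, 52 mm inside, 14 mm thick. A seated upright flask has its underside 12 mm below this point, its bulb's centre 22 mm above.
- cover: Loose white plastic dust cover, about 0.09 kg, lying on the blue ring at the start. Origin at the centre of its underside. From the origin up: spigot 44 mm across and 6 mm high (drops into the ring), disc 90 mm across from 6 to 12 mm, upright black knob 20 mm across from 12 to 48 mm.
- tray: Fixed shallow grey tray, 160 x 160 mm outside, walls 5 mm thick and 18 mm high, floor 5 mm thick, empty. Origin at the centre of its underside.
- tray_in (a point): Centre of the tray's inner floor, 5 mm above the bench.
- amber_flask: Round-bottomed amber glass flask with an orange stopper, about 0.25 kg, standing in one of two cork rings. Origin at the bottom of the bulb, z up along the neck. Bulb 68 mm across (centre 34 mm up), neck 24 mm across from the bulb to 115 mm, stopper 28 mm across from 115 to 127 mm. In its cork ring the origin is about 20 mm above the bench. Loose in a ring it can rock and lean.
- amber_flask_bulb (a point): Centre of the amber flask's bulb, 34 mm above its origin.
- clear_flask: Same flask in clear glass with a white stopper, in the other cork ring; leave alone. Cork rings are fixed, 88 mm across, 30 mm high.
- wafer_box: Flat round wafer box with white lid, 116 mm across, 30 mm high, bystander. Origin under its centre.
- rinse_bottle: White bottle with red cap, 60 mm across, 160 mm high, bystander. Origin under its centre.
- screw_jar: Small clear jar with blue cap, 48 mm across, 50 mm high, bystander. Origin under its centre.
- blank_flange: Round brass blank flange lying flat, 70 mm across, 12 mm high, bystander. Origin under its centre.
- spanner: Steel spanner lying flat, about 180 mm long, bystander.
There are look-alikes about, which are no part of the job. Of the things that look like the amber_flask, the middle-sized one is meant.

How it is judged:
On the way, in this order (a step that is already met when the one before it is completed fails the run):
1. the dust cover lies flat in the tray, released (horizontal distance between cover and tray_in below 0.045 m and z of cover in the frame of tray_in below 0.006 m and angle between cover's own z axis and vertical below 0.1 rad and linear speed of cover below 0.03 m/s and contact force between the fingers and cover below 0.1 N), for 0.2 s.
2. the amber flask sits upright in the blue ring and is pressed down until the ring is level with the posts (value of joint ring between 0.012 and 0.02 m and distance between amber_flask_bulb and ring_seat below 0.027 m and horizontal distance between amber_flask_bulb and ring_seat below 0.006 m and angle between amber_flask's own z axis and vertical below 0.17 rad and contact force between amber_flask and cradle above 7 N and contact force between cover and cradle below 0.1 N and contact force between any of the fingers, the arm and amber_flask above 2 N and contact force between each of the fingers, the arm and cradle below 0.3 N and linear speed of amber_flask below 0.02 m/s), for 0.5 s.
At the end, for the whole second after the job is handed in: Robot still pressing the amber flask: ring travel 12 to 20 mm (16 is level with the posts), bulb within 6 mm of the ring's centre and loading it with over 7 N, neck within 10 degrees of upright, robot not touching the cradle; cover flat and released on the tray's floor (all of step 1 and all of step 2); the arm keeps its last pose, push and grip.
It fails at once if the clear flask is moved by more than 30 mm or tipped (distance of clear_flask from where it was at the start of the episode above 0.03 m or angle between clear_flask's own z axis and vertical above 0.5 rad).
It fails at once if another bystander is moved by more than 40 mm (distance of any of wafer_box, rinse_bottle, screw_jar, blank_flange, spanner from where it was at the start of the episode above 0.04 m).
It fails at once if the flask or the cover is dropped from more than about 40 mm ((linear speed of amber_flask above 0.9 m/s and contact force between the fingers and amber_flask below 0.01 N) or (linear speed of cover above 0.9 m/s and contact force between the fingers and cover below 0.01 N)).
It fails at once if the flask is rammed into the cradle with more than 40 N (contact force between amber_flask and cradle above 40 N).
It also fails if it takes over 56 s, if anything falls off the work surface, if the arm or the gripper's body presses on something with over 40 N, if the wrist force passes 120 N, or if a joint passes its speed limit or range.

## Robot

A 6-joint arm with a two-finger parallel gripper is mounted at the origin on the work surface. World frame = base frame: x ahead of the robot, y to its left, z up, the work surface at z = 0. Lengths are in m, angles in rad, forces in N, time in s.
With the tool pointing down it reaches from about 0.225 to 0.875 m from the base axis. Payload 3.4 kg.
Tool frame: the origin (TCP) lies at the very end of the fingers, on their centre line; the grasp point (between the pads) lies 19 mm behind it; z points along the fingers, y is the direction in which the jaws open and shut (so a half turn about z gives the same grasp; the last joint's range is limited). The gripper opens to 85 mm and grips with 20 to 120 N. Pads are 22 mm wide; open, the fingers measure 114 mm over their backs; the gripper's body (76 mm by 85 mm) begins 54 mm behind the grasp point. The pads swing forward as they close: fully open they stand 13 mm farther back than shut.
Start: joints at [1.042, 0.276, 1.505, -0, 1.361, -0.121], TCP at [0.228, 0.528, 0.231] pointing down, gripper open.
Joint ranges: [-2.89, 2.89], [-0.75, 2.08], [0.22, 2.7], [-1.18, 4.32], [0.11, 2.71], [-2.7, 2.7]. Speed limits (rad/s): [2.57, 2.57, 3.14, 3.14, 3.14, 3.14].

## Interface

Orientations are given as a unit quaternion [w, x, y, z].
In Python, from rig import manip, eyes gives the robot as it stands. The module is installed in compiled form; this text tells all that it offers.
- The arm moves only by the tool servo_tool, never from a script. Its argument "deltas" is one flat list of numbers, 6 for each row, row after row: the shift along the tool's x, y, z in cm, then the turn, a rotation vector about the tool's x, y, z in degrees. A call has 1 to 20 rows; each row shifts and turns the pose as measured when the row begins, along the tool's axes as they then stand; what a row does not reach is not made up. A row lasts 1/10 s, in which the tool goes at most 50 mm and 8.59 degrees, less where a joint would pass 70% of its speed; a pose out of reach is approached as far as the arm can. A call with a gripper value outside its range is refused whole. "jaw" is the finger opening in cm, from 0 to 8.54, set as the call begins (left out, the last holds). The fingers move at their own pace and stop on an object; "grip_force" is the grip in N (left out, the last holds). Time passes only in rows, so rows that do not move let the fingers close. It gives the time, the measured TCP pose, the force and the opening at its end, in the units of the state.
- manip.get_state(): the state, without advancing time (a new reading comes with each control period).
- eyes.get_image(name): name is "side" or "top" or "wrist"; returns (picture, depth): 420x560x3 uint8, red, green, blue; 420x560 float32, m along the optical axis (not along the pixel's ray), 0 where there is no reading.
- eyes.get_calibration(name): a dict with "camera_matrix" (3x3 intrinsics, pixels), "rvec" (rotation vector, rad) and "tvec" (3), from world to camera coordinates, as OpenCV has them. Camera axes: x right, y down, z forward; pixel columns grow to the right and rows downward; lengths in m; the calibration is good to about 2 mm. A picture is of the moment at which its call begins: read the wrist's pose just before it. get_calibration takes no time and is no camera call; for the wrist camera it gives the pose at the moment of the call.
- manip.sign_off(): hands the job in, once; it reports no verdict.
The state is a dict: "clock": time; "qpos": joint angles; "qd": joint speeds; "effort": joint torques, N m; "position": TCP position; "ee_rot": TCP orientation; "contact_force": force on the tool from outside, world axes, zero at the start; "moment": the same for the moment, N m; "width": finger opening in m.
Only numpy, scipy, OpenCV 4.12 (cv2) and the standard library are available. Lean on these libraries where they do the work, as an engineer would, in place of code of your own. Each camera call takes 0.05 s, during which the arm holds its last target.

## Working session

There is one attempt and no reset: what is moved stays moved. The work goes in short steps, Python scripts to look and compute and a tool call to move; the robot and the scene stay as the last step left them, time stands still between calls to the robot, and variables do not carry over. Pictures are saved under pics/ and viewed, and the job is handed in when it is done.

Besides the shell and the picture viewer there is one more tool, called after "Call:" as a command line: name --argument value ..., lists and objects as JSON in quotes. servo_tool: Moves the arm, as the interface text tells. Its arguments: {"type":"object","properties":{"deltas":{"type":"array","items":{"type":"number"}},"jaw":{"type":"number"},"grip_force":{"type":"number"}},"required":["deltas"]}

```bash
mkdir -p pics; cat > h.py <<'E'
import numpy as np, cv2
from rig import manip, eyes
def grab(n,tag):
    st=manip.get_state(); cal=eyes.get_calibration(n); im,d=eyes.get_image(n)
    np.savez(f'{tag}.npz',im=im,d=d,K=cal['camera_matrix'],r=cal['rvec'],t=cal['tvec'])
    cv2.imwrite(f'pics/{tag}.png',im[:,:,::-1]); return st
def load(tag): return np.load(f'{tag}.npz')
def cloud(f):
    d=f['d']; K=f['K']; v,u=np.mgrid[:d.shape[0],:d.shape[1]]
    P=np.stack([(u-K[0,2])/K[0,0]*d,(v-K[1,2])/K[1,1]*d,d],-1)
    R=cv2.Rodrigues(f['r'])[0]; W=(P-np.ravel(f['t']))@R
    W[d==0]=np.nan; return W
def crop(tag,x0,y0,x1,y1,s,out):
    im=cv2.imread(f'pics/{tag}.png')[y0:y1,x0:x1]
    cv2.imwrite(f'pics/{out}.png',cv2.resize(im,None,fx=s,fy=s,interpolation=cv2.INTER_CUBIC))
E
python3 - <<'E'
from h import *
for n in('top','side','wrist'): st=grab(n,n+'0')
print(st)
for n in('top','side'):
    c=load(n+'0'); R=cv2.Rodrigues(c['r'])[0]; print(n,-R.T@c['t'].ravel(),R.round(2).tolist(),c['K'].tolist())
E
```

```text
{'clock': 0.1, 'qpos': array([ 1.04199557e+00,  2.76571292e-01,  1.50599388e+00, -3.92506068e-05,
        1.36069967e+00, -1.21026661e-01]), 'qd': array([-0.00116106, -0.00183401, -0.00263904,  0.00238296,  0.00098555,
        0.00032216]), 'effort': array([ 1.87318838e-03, -4.17699194e+01, -2.46405458e+01, -2.33331093e-04,
        5.75943443e-03,  2.35242652e-06]), 'position': array([0.2278233 , 0.52743796, 0.2305087 ]), 'ee_rot': array([-2.48718237e-04,  2.02473293e-01,  9.79287428e-01, -7.98476287e-04]), 'contact_force': array([ 0.58564291, -0.54774127,  0.96244441]), 'moment': array([-0.04323184, -0.01729675,  0.00843253]), 'width': 0.08543902476794919}
top [0.39937605 0.0419755  1.29502869] [[-0.0, -1.0, -0.02], [-0.99, 0.0, -0.14], [0.14, 0.02, -0.99]] [[519.9409539886838, 0.0, 282.366923470359], [0.0, 519.9409539886838, 212.2980549609379], [0.0, 0.0, 1.0]]
side [-0.06941867 -0.67984205  0.7084091 ] [[0.74, -0.67, -0.01], [-0.37, -0.4, -0.84], [0.55, 0.63, -0.55]] [[439.2580953472037, 0.0, 276.83483836889366], [0.0, 439.2580953472037, 207.31414089527138], [0.0, 0.0, 1.0]]
```

View pics/top0.png

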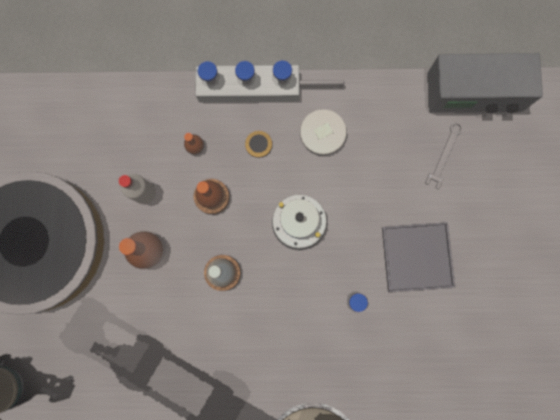

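View pics/side0.png

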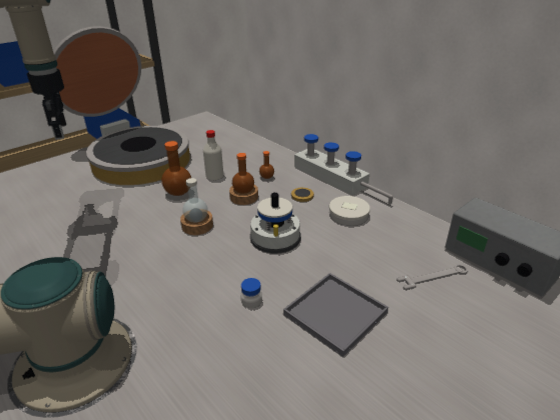

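Amber look-alikes in the top view are a small one at (193,143), a middle one in a cork ring at (210,195), and a large one at (142,248). The middle one fits, because it is mid-sized and stands in a cork ring. I'll confirm that in a crop and measure.

```bash
python3 - <<'E'
from h import *
crop('top0',110,120,350,300,3.3,'top0c')
f=load('top0');W=cloud(f)
for n,u,v in [('knob',299,217),('disc',289,222),('disc2',310,222),('stop',203,187),('clearstop',215,272),('tray',418,257),('cov',300,230),('bigstop',127,246),('smstop',188,137)]:
    print(n,W[v,u].round(4))
def sel(x0,y0,x1,y1,zl,zh):
    w=W[y0:y1,x0:x1].reshape(-1,3); w=w[(w[:,2]>zl)&(w[:,2]<zh)]; return w
for nm,a in [('knobtop',(285,200,315,235,.12,.16)),('discs',(270,190,330,250,.09,.11)),('base',(265,185,335,255,.035,.06)),('stopper',(190,175,225,210,.14,.16)),('stclear',(200,255,240,290,.14,.16)),('traywall',(375,215,460,300,.013,.03)),('tray floor',(385,230,450,285,.0,.009))]:
    w=sel(*a); 
    if len(w): print(nm,len(w),w.mean(0).round(4),((w.min(0)+w.max(0))/2).round(4),(np.ptp(w,0)).round(4))
E
```

```text
knob [0.547  0.0318 0.1409]
disc [0.5408 0.0546 0.099 ]
disc2 [0.5401 0.0062 0.1034]
stop [0.6151 0.2473 0.1483]
clearstop [0.4251 0.2177 0.1447]
tray [ 0.4638 -0.2617  0.0041]
cov [0.5217 0.0293 0.103 ]
bigstop [0.4812 0.4066 0.1722]
smstop [0.7465 0.2949 0.0959]
knobtop 68 [0.5488 0.0309 0.1362] [0.5499 0.0316 0.1315] [0.0196 0.0181 0.0224]
discs 1106 [0.5489 0.0309 0.1016] [0.55   0.0314 0.0992] [0.0891 0.0881 0.0178]
base 1010 [0.5413 0.0316 0.0504] [0.5495 0.0311 0.0475] [0.1269 0.1258 0.0245]
stopper 119 [0.6146 0.2484 0.1467] [0.6147 0.2483 0.146 ] [0.0259 0.0271 0.0096]
stclear 120 [0.4263 0.2186 0.1471] [0.4262 0.2187 0.1482] [0.0242 0.0251 0.0115]
traywall 573 [ 0.4645 -0.2605  0.0179] [ 0.4641 -0.259   0.0191] [0.17   0.1689 0.0121]
tray floor 3008 [ 0.4638 -0.2604  0.0052] [ 0.4645 -0.2603  0.0045] [0.1334 0.1625 0.009 ]
```

View pics/top0c.png

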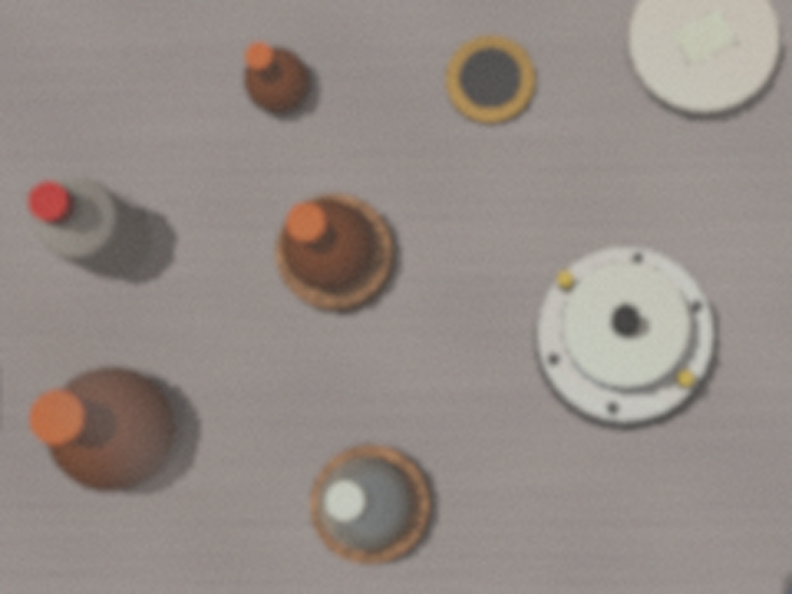

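View pics/wrist0.png

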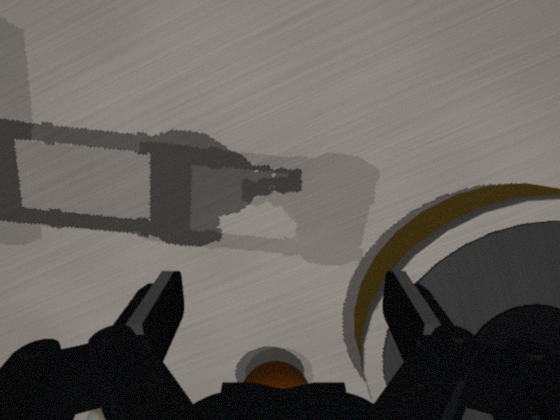

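The crop confirms it: the middle-sized amber flask stands in the cork ring (crop 335,245). Its stopper top is at 0.147 m, matching 20+127 mm. The cover knob is at (0.549, 0.031), and the cradle posts are at crop (565,279) and (686,378). The cover comes first.

```bash
cat >> h.py <<'E'
from scipy.spatial.transform import Rotation as Ro
def rel(target,Rt=None):
    st=manip.get_state(); q=st['ee_rot']; R=Ro.from_quat([q[1],q[2],q[3],q[0]])
    if Rt is None:
        # upright, same yaw
        y=R.as_matrix()[:,1].copy(); y[2]=0; y/=np.linalg.norm(y); z=np.array([0,0,-1.]); Rt=Ro.from_matrix(np.stack([np.cross(y,z),y,z],1))
    d=R.inv().apply(np.array(target)-st['position'])*100
    print('t',round(st['clock'],2),'pos',st['position'].round(4),'F',st['contact_force'].round(2),'w',round(st['width'],4),'delta cm',d.round(2),'rot deg',np.degrees((R.inv()*Rt).as_rotvec()).round(2),'q',st['qpos'].round(2))
E
python3 -c "
from h import *
rel([.549,.031,.231])"
```

```text
t 0.15 pos [0.2278 0.5275 0.2306] F [ 0.21 -0.44  0.17] w 0.0851 delta cm [-49.17 -32.84   0.  ] rot deg [-0.08 -0.01 -0.  ] q [ 1.04  0.28  1.51 -0.    1.36 -0.12]
```

Call:
servo_tool --deltas '[-3.9, -2.6, 0, 0, 0, 0, -3.9, -2.6, 0, 0, 0, 0, -3.9, -2.6, 0, 0, 0, 0, -3.9, -2.6, 0, 0, 0, 0, -3.9, -2.6, 0, 0, 0, 0, -3.9, -2.6, 0, 0, 0, 0, -3.9, -2.6, 0, 0, 0, 0, -3.9, -2.6, 0, 0, 0, 0, -3.9, -2.6, 0, 0, 0, 0, -3.9, -2.6, 0, 0, 0, 0, -3.9, -2.6, 0, 0, 0, 0]' --jaw 6

```text
clock: 1.25
position: [0.5155, 0.0854, 0.227]
ee_rot: [-0.002, 0.196, 0.981, 0.0]
contact_force: [0.5, 0.3, 0.6]
width: 0.0597
```

```bash
python3 -c "
from h import *
rel([.549,.031,.231])"
```

```text
t 1.25 pos [0.5155 0.0854 0.227 ] F [0.48 0.26 0.64] w 0.0597 delta cm [-5.19 -3.73 -0.41] rot deg [-0.01 -0.18 -0.  ] q [ 0.03  0.2   1.62  0.    1.32 -1.15]
```

Call:
servo_tool --deltas '[-2.6, -1.8, 0, 0, 0, 0, -2.6, -1.8, 0, 0, 0, 0, 0, 0, 2, 0, 0, 0, 0, 0, 3, 0, 0, 0, 0, 0, 0, 0, 0, 0]'

```text
clock: 1.75
position: [0.5549, 0.0216, 0.1745]
ee_rot: [-0.0, 0.202, 0.979, -0.001]
contact_force: [-1.7, -0.1, -0.1]
width: 0.06
```

```bash
python3 -c "
from h import *
grab('wrist','wrist1')
rel([.549,.031,.106])"
```

```text
t 1.8 pos [0.5564 0.0217 0.1766] F [ 0.27 -0.73  0.63] w 0.06 delta cm [1.07 0.56 7.06] rot deg [-0.03  0.21  0.  ] q [-0.08  0.28  1.64 -0.    1.22 -1.25]
```

View pics/wrist1.png

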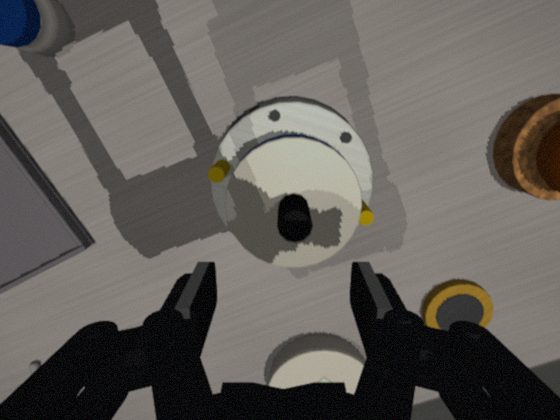

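The wrist view shows the knob at (294,217) between the fingers (centre line at x≈283), with the posts at (217,171) and (367,214). I'll centre on the knob and descend.

Call:
servo_tool --deltas '[0.5, 0.3, 0, 0, 0, 0, 0.5, 0.25, 1.5, 0, 0, 0, 0, 0, 2, 0, 0, 0, 0, 0, 1, 0, 0, 0, 0, 0, 0, 0, 0, 0]'

```text
clock: 2.3
position: [0.5524, 0.0337, 0.1379]
ee_rot: [0.007, 0.2, 0.98, 0.001]
contact_force: [-0.3, -0.9, 0.6]
width: 0.0599
```

```bash
python3 -c "
from h import *
f=load('wrist1');W=cloud(f)
w=W[:290].reshape(-1,3)
for zl,zh in((.094,.108),(.13,.14)):
    s=w[(w[:,2]>zl)&(w[:,2]<zh)&(abs(w[:,0]-.55)<.055)&(abs(w[:,1]-.03)<.055)];print(s.mean(0).round(4),((s.min(0)+s.max(0))/2).round(4),np.ptp(s,0).round(3))
rel([.549,.031,.106])"
```

```text
[0.5473 0.0304 0.0995] [0.5506 0.029  0.1011] [0.09  0.089 0.014]
[0.5495 0.0294 0.135 ] [0.5502 0.0291 0.1338] [0.019 0.02  0.008]
t 2.3 pos [0.5524 0.0337 0.1379] F [-0.32 -0.91  0.56] w 0.0599 delta cm [ 0.26 -0.4   3.18] rot deg [ 0.25  0.82 -0.  ] q [-0.06  0.31  1.71 -0.    1.11 -1.23]
```

Call:
servo_tool --deltas '[0.1, -0.4, 0.5, 0.2, 0.8, 0, 0, 0, 1.3, 0, 0, 0, 0, 0, 0.8, 0, 0, 0, 0, 0, 0, 0, 0, 0]'

```text
clock: 2.7
position: [0.5518, 0.0305, 0.1129]
ee_rot: [0.002, 0.2, 0.98, 0.001]
contact_force: [-0.6, 0.4, 0.3]
width: 0.0596
```

```bash
python3 -c "
from h import *
rel([.550,.030,.107])"
```

```text
t 2.7 pos [0.5518 0.0305 0.1129] F [-0.56  0.39  0.34] w 0.0596 delta cm [ 0.14 -0.12  0.59] rot deg [ 0.13  0.25 -0.  ] q [-0.07  0.33  1.74  0.    1.07 -1.24]
```

Call:
servo_tool --deltas '[0.1, -0.1, 0.5, 0.1, 0.2, 0, 0, 0, 0, 0, 0, 0]'

```text
clock: 2.9
position: [0.5503, 0.0299, 0.1073]
ee_rot: [0.0, 0.2, 0.98, 0.0]
contact_force: [-0.5, 1.5, -0.4]
width: 0.06
```

Call:
servo_tool --deltas '[0, 0, 0, 0, 0, 0, 0, 0, 0, 0, 0, 0, 0, 0, 0, 0, 0, 0, 0, 0, 0, 0, 0, 0, 0, 0, 0, 0, 0, 0]' --jaw 0.5 --grip_force 40

```text
clock: 3.4
position: [0.5508, 0.0298, 0.1078]
ee_rot: [0.001, 0.2, 0.98, 0.0]
contact_force: [0.5, -0.7, -1.4]
width: 0.0188
```

```bash
python3 -c "
from h import *
rel([.550,.030,.107])"
```

```text
t 3.4 pos [0.5508 0.0298 0.1078] F [ 0.54 -0.7  -1.41] w 0.0188 delta cm [ 0.08 -0.01  0.08] rot deg [ 0.04  0.06 -0.  ] q [-0.07  0.34  1.74  0.    1.06 -1.24]
```

Call:
servo_tool --deltas '[0, 0, -1, 0, 0, 0, 0, 0, -2, 0, 0, 0, 0, 0, -2.5, 0, 0, 0, 0, 0, -1.5, 0, 0, 0, 0, 0, 0, 0, 0, 0]'

```text
clock: 3.9
position: [0.5503, 0.0298, 0.1818]
ee_rot: [0.0, 0.2, 0.98, 0.0]
contact_force: [0.5, -0.4, -1.1]
width: 0.0191
```

```bash
python3 -c "
from h import *
grab('side','side1');rel([.464,-.260,.16])"
```

```text
t 3.95 pos [0.5497 0.0299 0.1808] F [ 0.44  0.3  -0.52] w 0.0185 delta cm [ -3.46 -30.03   2.08] rot deg [-0.   -0.08 -0.  ] q [-0.07  0.27  1.64  0.    1.23 -1.24]
```

View pics/side1.png

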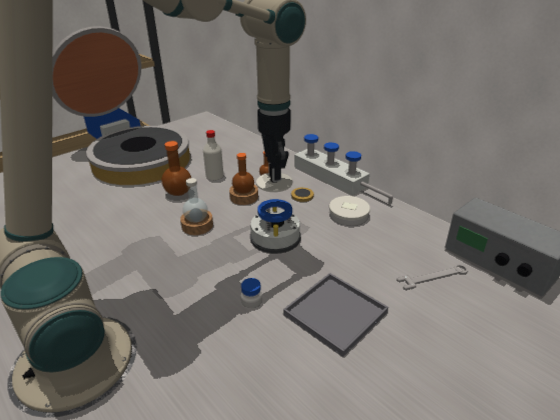

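The cover is up in the gripper at (272,183) and the blue ring is now bare at (275,211). Next I'll move it to the tray.

Call:
servo_tool --deltas '[-0.3, -2, 0, 0, 0, 0, -0.5, -4, 0, 0, 0, 0, -0.5, -4.5, 0, 0, 0, 0, -0.5, -4.5, 0, 0, 0, 0, -0.5, -4.5, 0, 0, 0, 0, -0.5, -4, 0, 0, 0, 0, -0.3, -2.5, 0, 0, 0, 0, -0.2, -2, 0, 0, 0, 0, 0, 0, 0, 0, 0, 0]'

```text
clock: 4.85
position: [0.4643, -0.248, 0.1723]
ee_rot: [-0.006, 0.198, 0.98, 0.002]
contact_force: [0.5, -0.1, -0.9]
width: 0.0186
```

```bash
python3 -c "
from h import *
rel([.464,-.260,.025])"
```

```text
t 4.85 pos [ 0.4643 -0.248   0.1723] F [ 0.52 -0.15 -0.87] w 0.0186 delta cm [-0.63 -1.13 14.73] rot deg [ 0.07 -0.73  0.  ] q [-0.62  0.25  1.69 -0.    1.21 -1.79]
```

Call:
servo_tool --deltas '[-0.4, -0.8, 2, 0, -0.7, 0, -0.2, -0.3, 3, 0, 0, 0, 0, 0, 3, 0, 0, 0, 0, 0, 2.5, 0, 0, 0, 0, 0, 1, 0, 0, 0, 0, 0, 0, 0, 0, 0]'

```text
clock: 5.45
position: [0.4649, -0.2562, 0.0514]
ee_rot: [-0.001, 0.199, 0.98, 0.003]
contact_force: [-0.1, -1.2, -0.1]
width: 0.0189
```

```bash
python3 -c "
from h import *
rel([.464,-.260,.025])"
```

```text
t 5.45 pos [ 0.4649 -0.2562  0.0514] F [-0.06 -1.19 -0.06] w 0.0189 delta cm [-0.07 -0.4   2.63] rot deg [ 0.32 -0.21  0.  ] q [-0.64  0.38  1.85  0.01  0.91 -1.81]
```

Call:
servo_tool --deltas '[-0.1, -0.4, 1, 0.3, -0.2, 0, 0, 0, 0.8, 0, 0, 0, 0, 0, 0.4, 0, 0, 0, 0, 0, 0, 0, 0, 0]'

```text
clock: 5.85
position: [0.4663, -0.2609, 0.0301]
ee_rot: [0.002, 0.198, 0.98, -0.001]
contact_force: [-0.0, -0.0, -1.6]
width: 0.0191
```

```bash
python3 -c "
from h import *
rel([.464,-.260,.024])"
```

```text
t 5.85 pos [ 0.4663 -0.2609  0.0301] F [-0.02 -0.01 -1.58] w 0.0191 delta cm [ 0.25 -0.01  0.61] rot deg [-0.06  0.27  0.  ] q [-0.64  0.41  1.88  0.    0.85 -1.81]
```

Call:
servo_tool --deltas '[0, 0, 0.3, 0, 0.2, 0, 0, 0, 0.25, 0, 0, 0, 0, 0, 0, 0, 0, 0]'

```text
clock: 6.15
position: [0.4672, -0.2616, 0.0253]
ee_rot: [0.002, 0.198, 0.98, -0.001]
contact_force: [0.2, 0.5, -1.2]
width: 0.019
```

```bash
python3 -c "
from h import *
rel([.464,-.260,.024])"
```

```text
t 6.15 pos [ 0.4672 -0.2616  0.0253] F [ 0.19  0.46 -1.21] w 0.019 delta cm [0.36 0.02 0.13] rot deg [-0.09  0.2   0.  ] q [-0.64  0.41  1.88 -0.    0.85 -1.81]
```

Call:
servo_tool --deltas '[0, 0, 0.1, 0, 0.2, 0, 0, 0, 0, 0, 0, 0]'

```text
clock: 6.35
position: [0.4674, -0.2618, 0.0245]
ee_rot: [0.0, 0.198, 0.98, -0.001]
contact_force: [0.7, 1.1, -0.8]
width: 0.0188
```

Call:
servo_tool --deltas '[0, 0, 0, 0, 0, 0, 0, 0, 0, 0, 0, 0, 0, 0, 0, 0, 0, 0, 0, 0, -1, 0, 0, 0, 0, 0, -3, 0, 0, 0, 0, 0, -4, 0, 0, 0, 0, 0, -4, 0, 0, 0, 0, 0, -4, 0, 0, 0]' --jaw 5.5

```text
clock: 7.15
position: [0.4643, -0.2593, 0.187]
ee_rot: [-0.006, 0.198, 0.98, 0.002]
contact_force: [0.8, -0.4, -0.3]
width: 0.055
```

```bash
python3 -c "
from h import *
grab('wrist','wrist2');grab('top','top2')
f=load('wrist2');W=cloud(f);w=W[:280].reshape(-1,3)
for zl,zh in((.012,.0195),(.045,.056)):
    s=w[(w[:,2]>zl)&(w[:,2]<zh)&(abs(w[:,0]-.465)<.06)&(abs(w[:,1]+.26)<.06)];print(len(s),s.mean(0).round(4),((s.min(0)+s.max(0))/2).round(4),np.ptp(s,0).round(3))
rel([.614,.248,.231])"
```

```text
6444 [ 0.4651 -0.2621  0.0155] [ 0.4672 -0.2631  0.0157] [0.089 0.089 0.007]
442 [ 0.4663 -0.2626  0.051 ] [ 0.467  -0.263   0.0492] [0.019 0.019 0.008]
t 7.25 pos [ 0.4679 -0.2619  0.1918] F [ 0.35 -0.51  0.6 ] w 0.0548 delta cm [ 6.34 52.65 -4.04] rot deg [-0.11  0.09  0.  ] q [-0.64  0.24  1.65 -0.    1.24 -1.81]
```

View pics/wrist2.png

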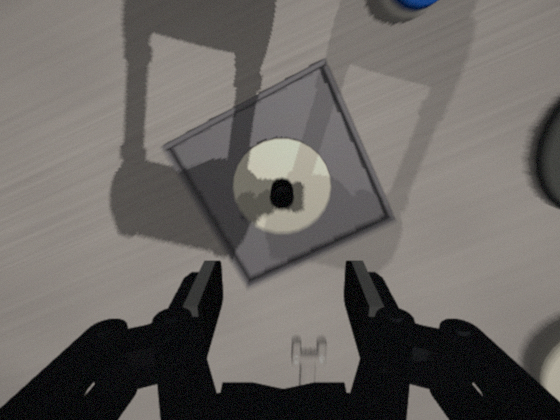

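View pics/top2.png

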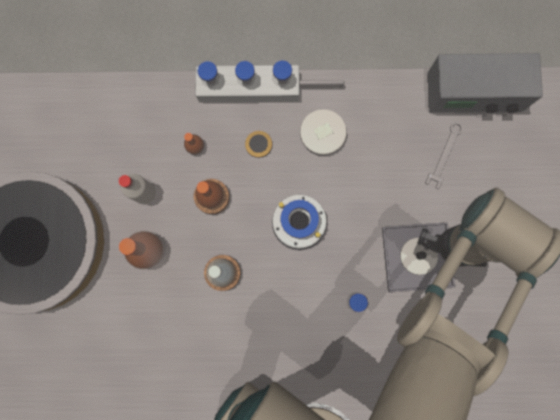

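The cover lies flat in the middle of the tray: disc centre (282,187) in the wrist view, disc top about 16–17 mm. The blue ring is clear at (300,220) in the top view. Now I'll measure the ring and the flask.

```bash
python3 -c "
from h import *
f=load('top2');W=cloud(f);im=f['im'].astype(int)
m=(im[...,2]>im[...,0]+40);m[:180]=0;m[260:]=0;m[:,:260]=0;m[:,340:]=0
w=W[m];w=w[(w[:,2]>.085)&(w[:,2]<.105)];print('ring',len(w),w.mean(0).round(4),((w.min(0)+w.max(0))/2).round(4),np.ptp(w,0).round(3))
W0=W[175:225,180:240].reshape(-1,3)
for zl,zh in((.14,.16),(.02,.04)):
    s=W0[(W0[:,2]>zl)&(W0[:,2]<zh)];print(s.mean(0).round(4),((s.min(0)+s.max(0))/2).round(4),np.ptp(s,0).round(3))
"
```

```text
ring 735 [0.5497 0.0311 0.0956] [0.5496 0.0303 0.0961] [0.088 0.086 0.014]
[0.6147 0.2486 0.1468] [0.6145 0.2484 0.1476] [0.026 0.025 0.013]
[0.6055 0.2395 0.0302] [0.615  0.2497 0.0298] [0.086 0.088 0.018]
```

Call:
servo_tool --deltas '[0.6, 4.5, -2, 0, 0, 0, 0.6, 4.7, -2, 0, 0, 0, 0.6, 4.8, -1, 0, 0, 0, 0.6, 4.8, 0, 0, 0, 0, 0.6, 4.8, 0, 0, 0, 0, 0.6, 4.8, 0, 0, 0, 0, 0.6, 4.8, 0, 0, 0, 0, 0.6, 4.8, 0, 0, 0, 0, 0.6, 4.8, 0, 0, 0, 0, 0.6, 4, 0, 0, 0, 0, 0, 0, 0, 0, 0, 0]' --jaw 6

```text
clock: 8.35
position: [0.5983, 0.2059, 0.2425]
ee_rot: [0.004, 0.201, 0.98, -0.002]
contact_force: [-1.4, -0.8, 0.5]
width: 0.0596
```

```bash
python3 -c "
from h import *
rel([.614,.248,.231])"
```

```text
t 8.35 pos [0.5983 0.2059 0.2425] F [-1.44 -0.83  0.49] w 0.0596 delta cm [0.23 4.49 1.14] rot deg [-0.11  0.46  0.  ] q [ 0.23  0.36  1.36 -0.01  1.42 -0.94]
```

Call:
servo_tool --deltas '[0.1, 2, 1, 0, 0, 0, 0.1, 2, 1.5, 0, 0.4, 0, 0, 0.3, 1, 0, 0, 0, 0, 0, 0, 0, 0, 0]'

```text
clock: 8.75
position: [0.6126, 0.2468, 0.204]
ee_rot: [-0.001, 0.2, 0.98, -0.003]
contact_force: [-0.3, -1.6, -0.2]
width: 0.0601
```

```bash
python3 -c "
from h import *
grab('wrist','wrist3')
f=load('wrist3');W=cloud(f);w=W[:300].reshape(-1,3)
for zl,zh in((.137,.16),(.02,.035)):
    s=w[(w[:,2]>zl)&(w[:,2]<zh)&(abs(w[:,0]-.614)<.05)&(abs(w[:,1]-.248)<.05)];print(len(s),s.mean(0).round(4),((s.min(0)+s.max(0))/2).round(4),np.ptp(s,0).round(3))
rel([.615,.248,.098])"
```

```text
1534 [0.6148 0.248  0.1445] [0.6161 0.2476 0.142 ] [0.028 0.027 0.01 ]
1994 [0.5973 0.255  0.0283] [0.6145 0.2475 0.0255] [0.084 0.087 0.011]
t 8.8 pos [0.6129 0.2467 0.2047] F [ 0.23 -0.42 -0.2 ] w 0.0599 delta cm [-0.15  0.27 10.67] rot deg [-0.33 -0.03 -0.  ] q [ 0.28  0.42  1.35 -0.    1.38 -0.89]
```

View pics/wrist3.png

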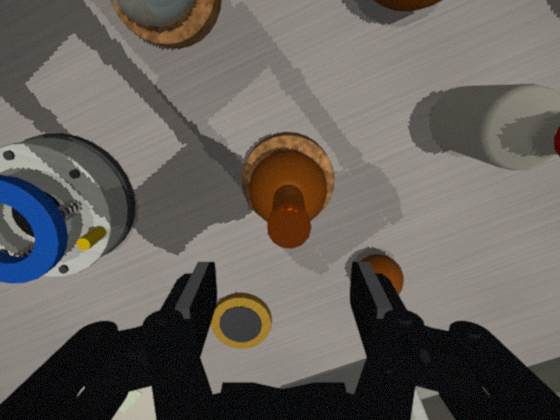

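The stopper is at (289,226), centred between the fingers. The small amber flask at (380,275) is about 14 cm away, so it is clear of the fingers. Descending.

Call:
servo_tool --deltas '[-0.1, 0.2, 2, -0.3, 0, 0, 0, 0, 3, 0, 0, 0, 0, 0, 2, 0, 0, 0, 0, 0, 1, 0, 0, 0, 0, 0, 0, 0, 0, 0]'

```text
clock: 9.3
position: [0.616, 0.2423, 0.126]
ee_rot: [0.002, 0.203, 0.979, -0.0]
contact_force: [0.9, -0.7, 0.9]
width: 0.0601
```

```bash
python3 -c "
from h import *
rel([.615,.248,.099])"
```

```text
t 9.3 pos [0.616  0.2423 0.126 ] F [ 0.9  -0.65  0.89] w 0.0601 delta cm [0.33 0.48 2.7 ] rot deg [ 0.01  0.27 -0.  ] q [ 0.27  0.47  1.47 -0.    1.2  -0.89]
```

Call:
servo_tool --deltas '[0.3, 0.45, 0.8, 0, 0.2, 0, 0, 0, 1, 0, 0, 0, 0, 0, 0.5, 0, 0, 0, 0, 0, 0, 0, 0, 0]'

```text
clock: 9.7
position: [0.6171, 0.2476, 0.1048]
ee_rot: [0.003, 0.204, 0.979, 0.001]
contact_force: [-0.2, 0.5, -0.7]
width: 0.0595
```

```bash
python3 -c "
from h import *
rel([.615,.248,.099])"
```

```text
t 9.7 pos [0.6171 0.2476 0.1048] F [-0.18  0.5  -0.67] w 0.0595 delta cm [ 0.21 -0.05  0.57] rot deg [ 0.2   0.31 -0.  ] q [ 0.28  0.49  1.49 -0.    1.16 -0.88]
```

Call:
servo_tool --deltas '[0.2, 0, 0.5, 0.2, 0.3, 0, 0, 0, 0, 0, 0, 0]'

```text
clock: 9.9
position: [0.6154, 0.2487, 0.0998]
ee_rot: [0.0, 0.203, 0.979, 0.0]
contact_force: [-0.0, 0.3, -1.2]
width: 0.06
```

Call:
servo_tool --deltas '[0, 0, 0, 0, 0, 0, 0, 0, 0, 0, 0, 0, 0, 0, 0, 0, 0, 0, 0, 0, 0, 0, 0, 0, 0, 0, 0, 0, 0, 0]' --jaw 0.5 --grip_force 50

```text
clock: 10.4
position: [0.6158, 0.249, 0.1005]
ee_rot: [0.001, 0.203, 0.979, 0.0]
contact_force: [0.3, -0.2, -1.0]
width: 0.0249
```

```bash
python3 -c "
from h import *
grab('side','side3');rel([.615,.248,.099])
crop('side3',170,60,380,260,3,'side3c')"
```

```text
t 10.45 pos [0.6158 0.2489 0.1005] F [0.29 0.66 0.04] w 0.0247 delta cm [ 0.03 -0.12  0.15] rot deg [ 0.06  0.08 -0.  ] q [ 0.28  0.5   1.49 -0.    1.15 -0.88]
```

View pics/side3c.png

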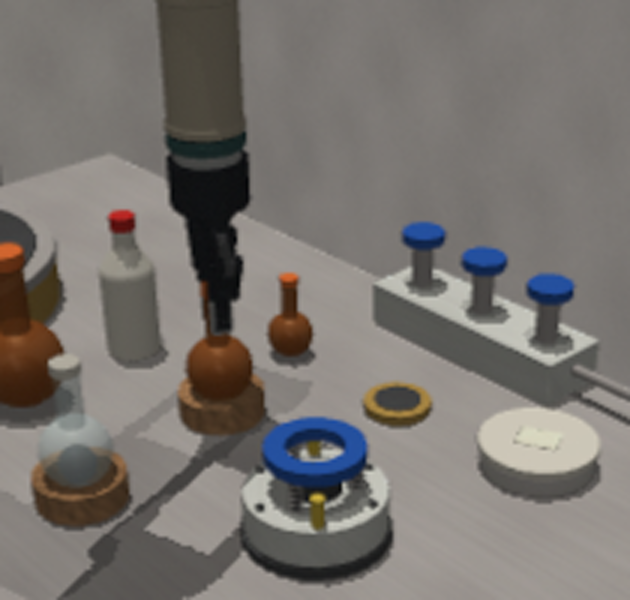

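The fingers hold the neck at crop (215,310), opening 24.7 mm, with the bulb clear of the pads. Lifting.

Call:
servo_tool --deltas '[0, 0, -1, 0, 0, 0, 0, 0, -2, 0, 0, 0, 0, 0, -3, 0, 0, 0, 0, 0, -3, 0, 0, 0, 0, 0, -2.2, 0, 0, 0, 0, 0, 0, 0, 0, 0]'

```text
clock: 11.05
position: [0.6136, 0.2483, 0.2153]
ee_rot: [-0.002, 0.203, 0.979, -0.001]
contact_force: [1.0, 0.3, -2.4]
width: 0.025
```

```bash
python3 -c "
from h import *
rel([.550,.031,.20])"
```

```text
t 11.05 pos [0.6136 0.2483 0.2153] F [ 0.99  0.26 -2.39] w 0.025 delta cm [ -2.82 -22.46   1.6 ] rot deg [-0.21 -0.25 -0.  ] q [ 0.28  0.42  1.33 -0.    1.4  -0.88]
```

Call:
servo_tool --deltas '[-0.3, -2, 0, 0, 0, 0, -0.5, -3.5, 0, 0, 0, 0, -0.5, -4, 0, 0, 0, 0, -0.5, -4, 0, 0, 0, 0, -0.4, -3.5, 0, 0, 0, 0, -0.4, -2.5, 0, 0, 0, 0, -0.2, -1.5, 0, 0, 0, 0, 0, 0, 0, 0, 0, 0, 0, 0, 0, 0, 0, 0]'

```text
clock: 11.95
position: [0.5426, 0.0319, 0.2041]
ee_rot: [-0.013, 0.203, 0.979, -0.006]
contact_force: [0.2, -0.4, -2.2]
width: 0.025
```

```bash
python3 -c "
from h import *
rel([.550,.031,.18])"
```

```text
t 11.95 pos [0.5426 0.0319 0.2041] F [ 0.21 -0.43 -2.22] w 0.025 delta cm [-0.77  0.25  2.39] rot deg [-0.94 -1.31 -0.01] q [-0.06  0.26  1.6  -0.01  1.31 -1.22]
```

Call:
servo_tool --deltas '[-0.7, 0.2, 0.3, -0.9, -1.3, 0, 0, 0, 0, 0, 0, 0]'

```text
clock: 12.15
position: [0.5492, 0.0319, 0.1995]
ee_rot: [-0.001, 0.203, 0.979, 0.0]
contact_force: [0.3, 0.1, -2.7]
width: 0.0249
```

```bash
python3 -c "
from h import *
grab('side','side4');grab('wrist','wrist4');rel([.550,.031,.18])
crop('side4',190,80,370,260,3.3,'side4c')"
```

```text
t 12.25 pos [0.5489 0.0322 0.1998] F [-0.8   0.31 -2.57] w 0.025 delta cm [-0.15 -0.07  1.98] rot deg [-0.03 -0.17 -0.  ] q [-0.07  0.26  1.61  0.    1.28 -1.23]
```

View pics/side4c.png

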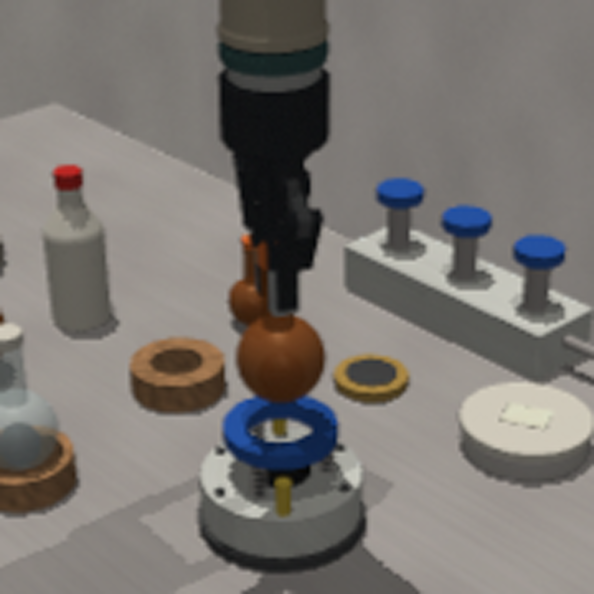

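View pics/wrist4.png

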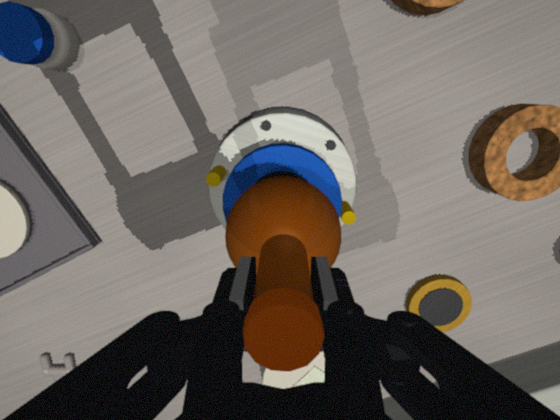

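The flask hangs upright over the ring: bulb at crop (281,358), ring at (281,430). A sphere fit of the bulb gives a check on its offset.

```bash
cat > fit.py <<'E'
from h import *
import sys
from scipy.optimize import least_squares
def bulb(tag,c0):
    f=load(tag);W=cloud(f);im=f['im'].astype(int)
    m=(im[...,0]>im[...,2]+50)&(np.linalg.norm(W-np.array(c0),axis=-1)<.045)
    w=W[m]; w=w[w[:,2]<c0[2]+.022]
    r=least_squares(lambda c:np.linalg.norm(w-c,axis=1)-.034,c0,loss='soft_l1',f_scale=.002)
    print(tag,len(w),'bulb',r.x.round(4),'res',np.abs(r.fun).mean().round(4))
if __name__=='__main__':
    for t in ('side4','wrist4'): bulb(t,[.549,.031,.153])
    f=load('side4');W=cloud(f);im=f['im'].astype(int)
    m=(im[...,2]>im[...,0]+40)&(np.abs(W-np.array([.55,.03,.095]))<.06).all(-1)
    w=W[m];w=w[abs(w[:,2]-.095)<.006];print('ring',((w.min(0)+w.max(0))/2).round(4),np.ptp(w,0).round(3))
E
python3 fit.py
```

```text
side4 224 bulb [0.5501 0.0304 0.1496] res 0.0014
wrist4 3853 bulb [0.5497 0.0305 0.1507] res 0.0003
ring [0.548  0.0282 0.0925] [0.091 0.089 0.007]
```

Call:
servo_tool --deltas '[0, 0, 1, 0, -0.1, 0, 0, 0, 1, 0, 0, 0, 0, 0, 0.5, 0, 0, 0, 0, 0, 0, 0, 0, 0]'

```text
clock: 12.65
position: [0.5484, 0.0339, 0.172]
ee_rot: [-0.002, 0.202, 0.979, -0.0]
contact_force: [-0.0, -0.0, -3.5]
width: 0.0252
```

```bash
python3 -c "
from h import *
rel([.549,.032,.166])"
```

```text
t 12.65 pos [0.5484 0.0339 0.172 ] F [-0.04 -0.03 -3.52] w 0.0252 delta cm [-0.13 -0.15  0.6 ] rot deg [-0.06 -0.19 -0.  ] q [-0.06  0.28  1.65  0.    1.21 -1.23]
```

Call:
servo_tool --deltas '[-0.1, -0.15, 0.3, 0, -0.2, 0, 0, 0, 0.3, 0, 0, 0, 0, 0, 0, 0, 0, 0]'

```text
clock: 12.95
position: [0.5489, 0.0321, 0.1653]
ee_rot: [0.0, 0.202, 0.979, -0.001]
contact_force: [0.6, 0.5, -1.8]
width: 0.025
```

```bash
python3 -c "
from h import *
rel([.549,.032,.149])"
```

```text
t 12.95 pos [0.5489 0.0321 0.1653] F [ 0.59  0.48 -1.84] w 0.025 delta cm [-0.01 -0.    1.63] rot deg [-0.07  0.02  0.  ] q [-0.07  0.28  1.66 -0.    1.19 -1.23]
```

Call:
servo_tool --deltas '[0, 0, 0.3, 0, 0, 0, 0, 0, 0.3, 0, 0, 0, 0, 0, 0, 0, 0, 0]'

```text
clock: 13.25
position: [0.5512, 0.0307, 0.1617]
ee_rot: [0.003, 0.202, 0.979, -0.001]
contact_force: [-0.3, -0.8, 3.0]
width: 0.0251
```

```bash
python3 -c "
from h import *
rel([.549,.032,.149])"
```

```text
t 13.25 pos [0.5512 0.0307 0.1617] F [-0.33 -0.83  3.  ] w 0.0251 delta cm [0.26 0.03 1.27] rot deg [-0.06  0.41  0.  ] q [-0.07  0.29  1.67 -0.    1.18 -1.23]
```

Call:
servo_tool --deltas '[0.15, 0, 0.4, 0, 0.4, 0, 0, 0, 0.4, 0, 0, 0, 0, 0, 0.3, 0, 0, 0]'

```text
clock: 13.55
position: [0.5517, 0.0306, 0.153]
ee_rot: [0.003, 0.202, 0.979, -0.001]
contact_force: [-1.1, -1.3, 6.6]
width: 0.0252
```

```bash
python3 -c "
from h import *
rel([.549,.032,.149])"
```

```text
t 13.55 pos [0.5517 0.0306 0.153 ] F [-1.15 -1.32  6.58] w 0.0252 delta cm [0.31 0.03 0.4 ] rot deg [-0.    0.32  0.  ] q [-0.07  0.3   1.68 -0.    1.16 -1.23]
```

Call:
servo_tool --deltas '[0.15, 0, 0.35, 0, 0.4, 0, 0.1, 0, 0.25, 0, 0.1, 0]'

```text
clock: 13.75
position: [0.5511, 0.0308, 0.1487]
ee_rot: [0.001, 0.201, 0.979, 0.0]
contact_force: [-0.6, -2.3, 8.2]
width: 0.025
```

```bash
cat > look.py <<'E'
from h import *
import sys
from fit import bulb
t=sys.argv[1]
rel([.550,.031,.149]); grab('side','s'+t); rel([.550,.031,.149]); grab('wrist','w'+t); rel([.550,.031,.149])
for n in 'sw': bulb(n+t,[.55,.031,.101])
for n in 'sw':
    f=load(n+t);W=cloud(f);im=f['im'].astype(int);near=(np.abs(W-np.array([.55,.03,.08]))<.07).all(-1)
    r,g,b=im[...,0],im[...,1],im[...,2]
    w=W[near&(b>r+40)]; z=w[:,2]; 
    if len(z): print(n,'ring top z pct',np.percentile(z,[50,80,90,95]).round(4), ((w.min(0)+w.max(0))/2).round(4),np.ptp(w,0).round(3))
    y=W[near&(r>b+60)&(abs(r-g)<70)&(g>90)]
    if len(y): print(n,'posts z',len(y),np.percentile(y[:,2],[50,90,95]).round(4))
crop('s'+t,220,140,330,260,5,'sc'+t)
E
python3 look.py 5
```

```text
t 13.75 pos [0.5511 0.0308 0.1487] F [-0.59 -2.27  8.24] w 0.025 delta cm [ 0.1  -0.02 -0.03] rot deg [ 0.03  0.09 -0.  ] q [-0.07  0.3   1.69 -0.    1.15 -1.24]
t 13.8 pos [0.5509 0.0308 0.1486] F [-0.43 -1.52  9.13] w 0.0247 delta cm [ 0.09 -0.02 -0.04] rot deg [ 0.02  0.08 -0.  ] q [-0.07  0.3   1.69 -0.    1.15 -1.24]
t 13.85 pos [0.551  0.0308 0.1487] F [-0.41 -1.25  8.45] w 0.0249 delta cm [ 0.1  -0.03 -0.03] rot deg [ 0.03  0.09 -0.  ] q [-0.07  0.3   1.69 -0.    1.15 -1.24]
s5 186 bulb [0.5491 0.0305 0.099 ] res 0.0013
w5 3634 bulb [0.5509 0.0294 0.0998] res 0.0003
s ring top z pct [0.0782 0.0795 0.08   0.0803] [0.548  0.0278 0.0817] [0.093 0.089 0.029]
s posts z 8 [0.0784 0.1295 0.1298]
w ring top z pct [0.079  0.0796 0.0798 0.0801] [0.5534 0.0307 0.0781] [0.095 0.09  0.062]
w posts z 449 [0.0773 0.0782 0.0784]
```

View pics/sc5.png

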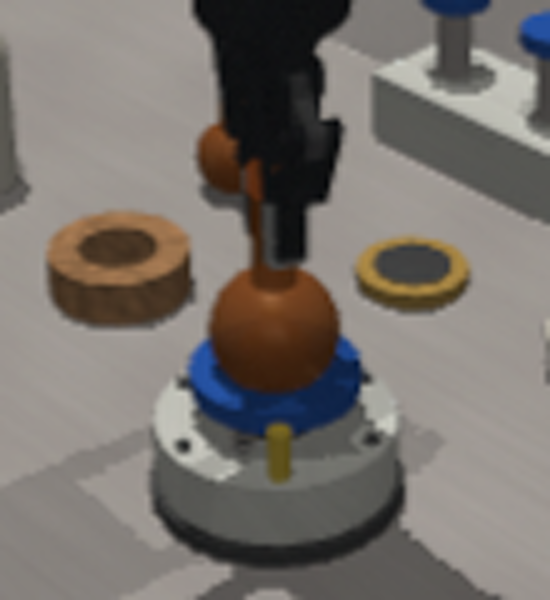

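View pics/w5.png

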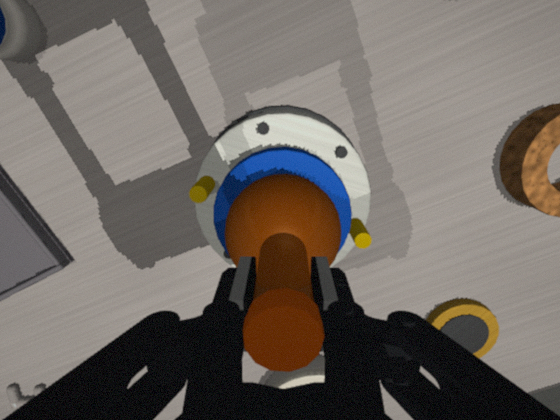

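The ring top measures about 79.5 mm against post tops at about 78.4 mm, so the ring is roughly 1 mm above level. The bulb is within about 2 mm of centre. One small last nudge, then hold.

Call:
servo_tool --deltas '[0.1, 0, 0.2, 0, 0.1, 0]'

```text
clock: 13.95
position: [0.5512, 0.0308, 0.148]
ee_rot: [0.002, 0.201, 0.98, 0.0]
contact_force: [0.0, -2.5, 9.5]
width: 0.0246
```

```bash
python3 look.py 6; python3 -c "
from h import *
for i in range(10): grab('top','top6')
rel([.55,.031,.149])"; python3 look.py 7
```

```text
t 13.95 pos [0.5512 0.0308 0.148 ] F [ 0.03 -2.5   9.49] w 0.0246 delta cm [ 0.12 -0.03 -0.1 ] rot deg [ 0.04  0.17 -0.  ] q [-0.07  0.3   1.69 -0.    1.15 -1.24]
t 14.0 pos [0.5511 0.0308 0.1479] F [-0.36 -2.22  9.31] w 0.0249 delta cm [ 0.11 -0.02 -0.11] rot deg [ 0.04  0.16 -0.  ] q [-0.07  0.3   1.69 -0.    1.15 -1.24]
t 14.05 pos [0.5511 0.0308 0.148 ] F [-0.84 -1.66  8.39] w 0.0248 delta cm [ 0.11 -0.02 -0.11] rot deg [ 0.04  0.16 -0.  ] q [-0.07  0.3   1.69 -0.    1.15 -1.24]
s6 190 bulb [0.549  0.0307 0.0983] res 0.0013
w6 3833 bulb [0.551  0.0294 0.0991] res 0.0003
s ring top z pct [0.0775 0.0789 0.0795 0.0799] [0.5475 0.027  0.0799] [0.089 0.086 0.028]
s posts z 9 [0.0765 0.1283 0.1284]
w ring top z pct [0.0783 0.0789 0.0791 0.0794] [0.5482 0.0304 0.0638] [0.085 0.09  0.034]
w posts z 450 [0.0774 0.0783 0.0784]
t 14.55 pos [0.5512 0.0308 0.1481] F [ 0.35 -1.87  8.53] w 0.0251 delta cm [ 0.12 -0.02 -0.09] rot deg [ 0.05  0.17 -0.  ] q [-0.07  0.3   1.69 -0.    1.15 -1.24]
t 14.55 pos [0.5512 0.0308 0.1481] F [ 0.35 -1.87  8.53] w 0.0251 delta cm [ 0.12 -0.02 -0.09] rot deg [ 0.05  0.17 -0.  ] q [-0.07  0.3   1.69 -0.    1.15 -1.24]
t 14.6 pos [0.5512 0.0308 0.1481] F [-0.94 -1.22  8.5 ] w 0.0252 delta cm [ 0.12 -0.02 -0.09] rot deg [ 0.05  0.17 -0.  ] q [-0.07  0.3   1.69 -0.    1.15 -1.24]
t 14.65 pos [0.5512 0.0308 0.1481] F [-0.93 -1.04  8.65] w 0.0248 delta cm [ 0.12 -0.03 -0.09] rot deg [ 0.05  0.17 -0.  ] q [-0.07  0.3   1.69 -0.    1.15 -1.24]
s7 192 bulb [0.5488 0.0306 0.0982] res 0.0012
w7 3797 bulb [0.551  0.0294 0.0993] res 0.0003
s ring top z pct [0.0775 0.0789 0.0794 0.0798] [0.547  0.0277 0.0803] [0.087 0.088 0.03 ]
s posts z 9 [0.0772 0.1293 0.1304]
w ring top z pct [0.0785 0.0791 0.0793 0.0796] [0.5528 0.0305 0.0641] [0.094 0.09  0.033]
w posts z 446 [0.0775 0.0783 0.0785]
```

View pics/sc7.png

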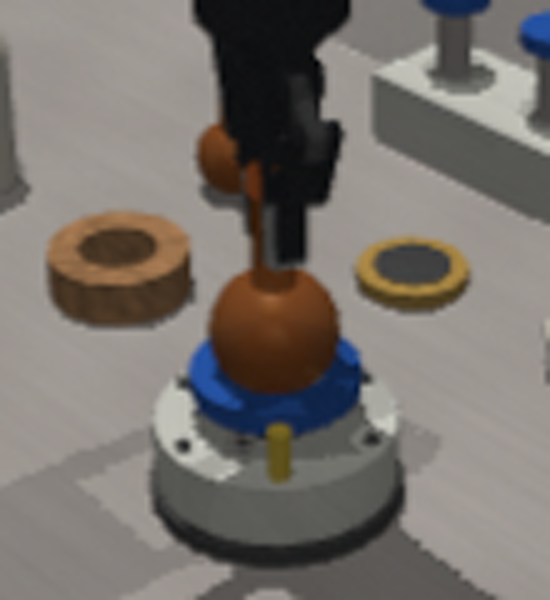

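View pics/top6.png

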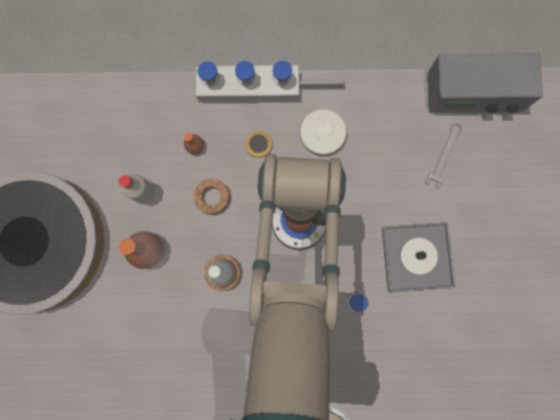

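The side crop shows the bulb seated in the ring at (274,330), steady over 0.7 s. The top view shows the cover flat in the tray at (419,256), with the bystanders where they were. Handing in.

```bash
python3 -c "
from rig import manip
print(manip.sign_off()); s=manip.get_state(); print(s['clock'],s['position'],s['contact_force'])"
```

```text
the job is handed in; nothing more can be done
None
the job is handed in; nothing more can be done
```

The job is handed in with the amber flask still held pressed in the blue ring. It took about 14.7 s of the 56 s allowed, and `sign_off()` gives no verdict.

- **Cover:** I lifted it off the ring by the knob and released it flat in the tray, about 4 mm from centre. After release its disc top measured about 16–17 mm high, where 17 mm means flat on the floor.
- **Flask:** I took the middle-sized amber flask from its cork ring by the neck, lowered it into the blue ring and pressed it down in small steps.
- **Last checks, steady for about 0.7 s:**
  - The ring top read about 79 mm and the post tops about 78.4 mm, so ring travel is about 15–16 mm.
  - The net upward force on the tool was about 8.5–9 N, so about 11 N rests on the ring with the flask's weight.
  - The bulb was within about 2 mm of the ring's centre and the tool was 0.2° off vertical; I did not measure the neck's lean separately.
- **Bystanders:** nothing else had visibly moved in the last top view.
- **Disagreement:** the side and wrist cameras differ by 1–2 mm on the bulb's position, which fits the calibration error.

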